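# Ready a mist propagation place: tray home, mist head snapped on

## Robot

A 6-joint arm with a two-finger parallel gripper is mounted at the origin on the work surface. World frame = base frame: x ahead of the robot, y to its left, z up, the work surface at z = 0. Lengths are in mm, angles in rad, forces in N, time in s.
With the tool pointing down it reaches from about 275 to 725 mm from the base axis. Payload 5.6 kg.
Tool frame: the origin (TCP) lies on the front face of the gripper's body, between the roots of the fingers; the fingertips stand 73 mm ahead of it and the grasp point (between the pads) lies 54 mm ahead of it; y points along the fingers, z is the direction in which the jaws open and shut, and the axes are right-handed (so a half turn about y gives the same grasp; the last joint's range is limited). The gripper opens to 85 mm and grips with 20 to 120 N. Pads are 22 mm wide; open, the fingers measure 114 mm over their backs; the gripper's body (76 mm by 85 mm) begins 54 mm behind the grasp point. The pads swing forward as they close: fully open they stand 13 mm farther back than shut.
Start: joints at [1.597, 0.255, 0.108, 0, -1.424, -0.285], TCP at [140.729, 531.685, 303.883] pointing down, gripper open.
Joint ranges: [-2.95, 2.95], [-1.21, 1.97], [-1.09, 1.5], [-2.87, 1.71], [-2.94, -0.07], [-3.05, 3.05]. Speed limits (rad/s): [2.57, 2.57, 3.14, 3.14, 3.14, 3.14].

## Interface

Orientations are given as a 3x3 rotation matrix whose columns are the frame's x, y, z axes.
In Python, from workcell import r, eoat, kinematics, get_obs, read_camera, calibration, ticket gives the robot as it stands. Calls block until the motion is done:
- r.move_to(position, orientation): joint-space move of the TCP to a pose.
- r.servo_line(position, v=150, ori=None, f_stop=None): straight line of the TCP; ori=None keeps the orientation; v is the mean speed in mm/s. With f_stop (N) it stops when the force on the tool has changed by that much, and returns True; else False.
- r.move_joints(angles): joint-space move.
- eoat.move_gripper(opening, newtons=None): finger opening in mm; newtons is the grip in N (None keeps the last); returns when the fingers have stopped.
- r.hold(seconds).
- kinematics.ik(position, orientation): joint angles nearest the present ones, or None.
- get_obs(): the state.
- read_camera(name): name is "scene" or "top" or "wrist"; returns (picture, depth): 480x640x3 uint8, red, green, blue; 480x640 float32, mm along the optical axis (not along the pixel's ray), 0 where there is no reading.
- calibration(name): a dict with "K" (3x3 intrinsics, pixels), "R" (3x3) and "t" (3): a world point X has camera coordinates R X + t. Camera axes: x right, y down, z forward; pixel columns grow to the right and rows downward; lengths in mm; the calibration is good to about 2 mm. A picture is of the moment at which its call begins: read the wrist's pose just before it. calibration takes no time and is no camera call; for the wrist camera it gives the pose at the moment of the call.
A pose or a line that the arm cannot do raises r.PlanningError and nothing moves.
- ticket.finish_job(): hands the job in, once; it reports no verdict.
The state is a dict: "clock": time; "qpos": joint angles; "qd": joint speeds; "joint_efforts": joint torques, N m; "ee_pos": TCP position; "ee_rot": TCP orientation; "ft_force": force on the tool from outside, world axes, zero at the start; "moment": the same for the moment, N m; "opening": finger opening in mm.
Only numpy, scipy, OpenCV 4.12 (cv2) and the standard library are available. Lean on these libraries where they do the work, as an engineer would, in place of code of your own. Each camera call takes 0.05 s, during which the arm holds its last target. There are 200 camera calls.

## Task

Slide the black tray of seedlings (it has an orange pull grip), without tipping it, into the slotted metal holder until it is fully home against the end stop. Then fit the blue mist head over the white stud of the black riser and press it down: keep pressing past the click, where the push suddenly eases, until its skirt sits flush on the collar, and finish while still holding it there with the gripper and pressing it down firmly, with about 10 N. Leave the other things on the bench where they are.

Things in the scene. Friction and masses are not known exactly. Their poses are not given: they have to be found in the camera images.
- holder: tray holder of bright galvanised steel, fixed to the bench. Origin on the bench where a tray's middle is when fully home; x points into the slot, z up. C-shaped runners, 56 mm high, from x = -50 to 100 mm, 154 mm apart inside; end stop face at x = 95 mm. The tray slides on the bench; home, its leading rim touches the stop and tray_mid is over this origin, x axes alike
- tray_mid (a point): centre (half-way up) of the loose black seedling tray, 190 x 150 x 45 mm (x, y, z), 0.3 to 0.65 kg, with 12 seedling plugs (leaves to about 70 mm above the bench), standing on the bench before the holder's mouth. x points to the end that enters the holder first, z up; rims all round at 40 to 45 mm height
- tray_grip (a point): centre of the tray's orange pull grip, an upright fin 16 mm thick (along the tray's y), 46 mm long (along its x), from 6 to 44 mm above the bench, at the end of the tray that stays outside; 116 mm behind tray_mid (tray's -x), 25 mm above the bench. Same axes as tray_mid
- stud_seat (a point): centre of the top face of the black seat collar on the mist riser, 110 mm above the bench, z up; the collar is 33 mm in diameter. On it stands the white snap stud, 19 mm in diameter, 25 mm high with a tapered tip, and four small spring barbs round it. Home, the mist head's skirt sits on this collar
- riser: the fixed mist riser: a black upright pipe of 27 mm diameter with a blue band, on a round flange of 54 mm. Origin on the bench under stud_seat, z up
- head_mid (a point): middle of the skirt of the blue mist head, on its axis, 15 mm above its mouth; z up. A loose snap cap standing mouth down on the bench: skirt 38 mm in diameter, 30 mm high, open below (23 mm bore at the lip), a small black deflector disc on top, 48 mm high in all. Home, this point is 15 mm above stud_seat; any turn about its axis will do
- mist_head: the mist head, 30 g; origin at the centre of its mouth, axes as head_mid. Pushed onto the stud, the barbs begin to resist when the mouth is 13 mm above the seat; the push grows to about 13 N at 7 mm, drops to about 4 N, and at 3 mm to nothing (the click). Below that it moves freely until the collar stops it rigidly
- blank_cap: red plastic blanking cap, solid, diameter 38 mm with a 30 x 8 mm wing on top, 36 mm high; bystander. Origin at the middle of its underside
- pot: small empty terracotta pot, diameter 60 mm, 55 mm high; bystander. Origin at the middle of its underside
- potted_plant: young leafy plant in a black nursery pot, diameter 88 mm, leaves up to 130 mm high; bystander. Origin at the middle of its underside
- spray_bottle: clear spray bottle with green trigger head, diameter 60 mm, 182 mm high; bystander. Origin at the middle of its underside
- dibber: dibber lying on the bench: wooden handle and steel point, 215 mm long, 22 mm thick; bystander. Origin at the middle of its underside
- six_pack: green six-cell seedling pack, 150 x 100 x 50 mm, leaves up to 80 mm high; bystander. Origin at the middle of its underside
- slot_mouth (a point): middle of the holder's flared mouth, on the bench, 88 mm before the holder's origin (its -x), where the flared walls begin, 188 mm apart; at x = -50 mm they have narrowed to 154 mm. Inward lips at 53 to 56 mm height pass over the tray's rims, so the tray is slid in, not lowered. Same axes as holder

How it is judged (in metres and radians):
On the way, in this order (a step that is already met when the one before it is completed fails the run):
1. the tray is fully home in the holder (x of tray_mid in the frame of holder between -0.006 and 0.004 m and y of tray_mid in the frame of holder between -0.005 and 0.005 m and angle between the x axis of tray_mid and the x axis of holder, either way round below 0.05 rad and angle between tray_mid's own z axis and vertical below 0.05 rad and height (world z) of tray_mid below 0.0265 m), for 0.2 s.
2. the mist head is snapped onto the riser's stud (z of head_mid in the frame of stud_seat between 0.012 and 0.0174 m and horizontal distance between head_mid and stud_seat below 0.004 m and angle between head_mid's own z axis and vertical below 0.08 rad), for 0.1 s.
At the end, for the whole second after the job is handed in: tray level in the holder, within 6 mm of fully home, 5 mm sideways, 0.05 rad; mist head past its barbs, upright, skirt within 1.3 mm of the collar, 4 mm of the axis; fingers on the head over 2 N, head pressed on the riser over 5 N (all of step 1 and z of head_mid in the frame of stud_seat between 0.012 and 0.0163 m and horizontal distance between head_mid and stud_seat below 0.004 m and angle between head_mid's own z axis and vertical below 0.08 rad and contact force between mist_head and riser above 5 N and contact force between the fingers and mist_head above 2 N); the arm keeps its last pose, push and grip.
It fails at once if the tray is tipped by more than 0.25 rad (angle between tray_mid's own z axis and vertical above 0.25 rad).
It fails at once if another thing on the bench is moved by more than 30 mm (distance of any of blank_cap, pot, potted_plant, spray_bottle, dibber, six_pack from where it was at the start of the episode above 0.03 m).
It also fails if it takes over 67 s, if anything falls off the work surface, if the arm or the gripper's body presses on something with over 40 N, if the wrist force passes 120 N, or if a joint passes its speed limit or range.

## Working session

There is one attempt and no reset: what is moved stays moved. The work goes in short steps, each a Python script; the robot and the scene stay as the last script left them, time stands still between calls to the robot, and variables do not carry over. Pictures are saved under pics/ and viewed, about 8 in all and at most 12, crops included, and the job is handed in when it is done.

```bash
ls; mkdir -p pics
python3 - <<'E'
from workcell import *
import cv2,numpy as np
for n in("scene","top"):
    p,d=read_camera(n); cv2.imwrite(f"pics/{n}0.png",p[:,:,::-1]); np.save(f"pics/{n}0.npy",d); c=calibration(n); print(n,c["K"].tolist(),c["R"].round(3).tolist(),c["t"].round(1), (d==0).mean())
o=get_obs();print(o["clock"],o["ee_rot"].tolist() if hasattr(o["ee_rot"],'tolist') else o["ee_rot"],o["opening"])
E
```

```text
pics
scene [[488.9940886050035, 0.0, 323.60406823338303], [0.0, 488.9940886050035, 239.0273566881924], [0.0, 0.0, 1.0]] [[-0.355, 0.935, -0.008], [0.651, 0.241, -0.719], [-0.671, -0.26, -0.695]] [ 301.6 -304.  1534.8] 0.0036783854166666666
top [[495.85122920283175, 0.0, 313.6252878395802], [0.0, 495.85122920283175, 238.52953448274417], [0.0, 0.0, 1.0]] [[-0.026, -0.999, -0.037], [-0.99, 0.031, -0.139], [0.14, 0.033, -0.99]] [-42.4 610.  919.7] 0.0038704427083333334
0.1 [[-0.9666710998909297, -0.00033447501478590285, -0.25602123498281304], [0.25602143239088526, -0.0016686595027321117, -0.9666696652590188], [-0.0001038854160746679, -0.9999985518499156, 0.001698677689233879]] 85.12885438701213
```

View pics/scene0.png

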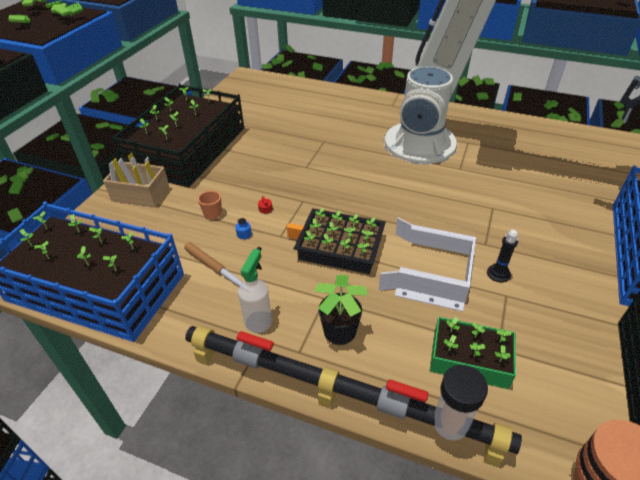

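View pics/top0.png

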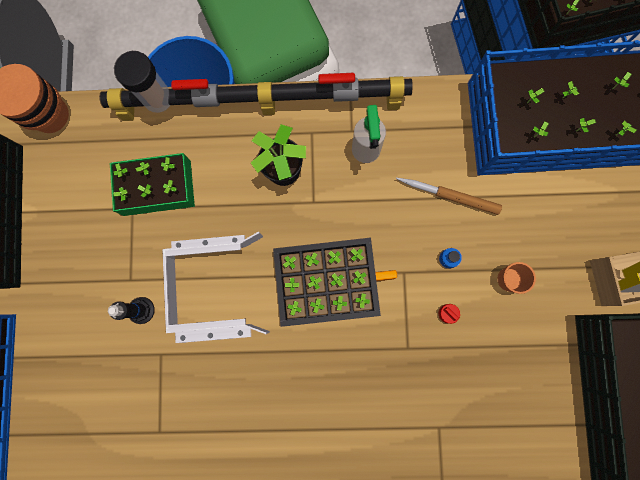

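```bash
cat > h.py <<'E'
from workcell import *
import cv2,numpy as np
def cast(uv,z,c):
    uv=np.atleast_2d(np.asarray(uv,float)); d=np.c_[uv,np.ones(len(uv))]@np.linalg.inv(c["K"]).T@c["R"]
    C=-c["R"].T@c["t"]; return C+d*((z-C[2])/d[:,2])[:,None]
def cloud(d,c):
    v,u=np.mgrid[:480,:640]; P=np.stack([u,v,np.ones_like(u)],-1)@np.linalg.inv(c["K"]).T*d[...,None]
    return (P-c["t"])@c["R"]
def blobs(m,amin=30):
    n,l,s,ce=cv2.connectedComponentsWithStats(m.astype(np.uint8)); return [(l==i,s[i],ce[i]) for i in range(1,n) if s[i,4]>=amin]
def rect(P):
    (c,s,a)=cv2.minAreaRect(np.ascontiguousarray(P[:,:2],np.float32)); return np.round(c,1),np.round(s,1),round(a,2)
E
python3 - <<'E'
from h import *
for n in("top","scene"):
    c=calibration(n);p=cv2.imread(f"pics/{n}0.png");d=np.load(f"pics/{n}0.npy");W=cloud(d,c)
    hsv=cv2.cvtColor(p,cv2.COLOR_BGR2HSV);H,S,V=[hsv[...,i] for i in range(3)]
    near=(abs(W[...,0]-430)<250)&(abs(W[...,1])<420)&(d>0)
    print(n,"cam",(-c["R"].T@c["t"]).round())
    ms=dict(orange=(H<20)&(H>10)&(S>220)&(V>190)&(W[...,2]>20),blue=(H>100)&(H<125)&(S>150),red=((H<6)|(H>174))&(S>180)&(W[...,2]<45),tray=(V<90)&(W[...,2]>35)&(W[...,2]<52),tgrey=(S<50)&(V>110)&(W[...,2]>40)&(W[...,2]<66),white=(S<40)&(V>150)&(W[...,2]>105)&(W[...,2]<150),black=(V<50)&(W[...,2]<150))
    for k,m in ms.items():
        for b,s,ce in blobs(m&near,25):
            Q=W[b]; z=dict(orange=44,blue=48,red=36,tray=45,tgrey=56,white=135,black=110)[k]
            uv=np.argwhere(b)[:,::-1]
            print(k,s,ce.round(),"depthmed",np.median(Q,0).round(),"zmax",np.percentile(Q[:,2],[5,95]).round(),"ray",rect(cast(uv,z,c)))
E
```

```text
top cam [474. -92. 993.]
orange [376 270  21  10 145] [386. 275.] depthmed [ 534. -196.   45.] zmax [42. 48.] ray (array([ 534.2, -196.1]), array([14.5, 39.1]), 4.69)
blue [440 248  21  20 235] [448. 258.] depthmed [ 561. -317.   33.] zmax [14. 38.] ray (array([ 563.1, -318. ]), array([37.6, 36.6]), 86.47)
blue [132 303   8  15  30] [137. 310.] depthmed [481. 281.  47.] zmax [40. 51.] ray (array([481.5, 283.1]), array([27. , 12.2]), 9.67)
red [439 304  21  20 328] [449. 313.] depthmed [ 458. -314.   25.] zmax [17. 38.] ray (array([ 458.2, -312.2]), array([37.5, 35.6]), 86.49)
tray [114 208  27   5  45] [127. 210.] depthmed [677. 307.  43.] zmax [37. 49.] ray (array([676.8, 307.3]), array([ 3.5, 52. ]), 5.73)
tray [ 273  238  107   88 3005] [326. 282.] depthmed [523. -82.  45.] zmax [37. 48.] ray (array([524.9, -80.6]), array([149. , 189.7]), 4.63)
tray [448 251  12  12  93] [453. 256.] depthmed [ 565. -325.   49.] zmax [46. 52.] ray (array([ 565.6, -325. ]), array([19.8, 19.1]), 41.89)
tray [501 268   7  21  40] [503. 278.] depthmed [ 520. -414.   44.] zmax [37. 50.] ray (array([ 521
[... 3124 characters left out ...]
]), 4.6)
black [324 212   8  10  34] [328. 215.] depthmed [ 467. -132.   43.] zmax [34. 46.] ray (array([ 544.5, -101.8]), array([32.5, 14.5]), 36.94)
black [341 215   8  12  37] [345. 218.] depthmed [464. -86.  41.] zmax [36. 45.] ray (array([544.9, -61.1]), array([37.8, 15.2]), 29.53)
black [358 218   8  11  36] [362. 221.] depthmed [460. -43.  42.] zmax [34. 45.] ray (array([541.6, -24.2]), array([33.6, 15.9]), 20.26)
black [499 238  18  25 228] [506. 252.] depthmed [494. 292.  84.] zmax [ 55. 109.] ray (array([519.2, 287.1]), array([26.7, 73.8]), 80.25)
black [488 263  23  19 269] [499. 272.] depthmed [494. 293.  16.] zmax [ 5. 39.] ray (array([587.3, 281.2]), array([43.4, 47.6]), 83.02)
```

```bash
cat >> h.py <<'E'
def R(deg):
    c,s=np.cos(np.radians(deg)),np.sin(np.radians(deg)); return np.array([[s,0,c],[-c,0,s],[0,-1,0.]])
def shot(n,name):
    c=calibration(n); p,d=read_camera(n); p=p[:,:,::-1].copy(); cv2.imwrite(f"pics/{name}.png",p); np.savez(f"pics/{name}.npz",d=d,**c); return p,d,c
E
python3 - <<'E'
from h import *
for P in((525,60,340),(534,-196,90),(528,11,90),(481,290,250),(563,-318,90)):
    for a in(3,183): 
        q=kinematics.ik(P,R(a)); print(P,a,None if q is None else np.round(q,2))
r.move_to((500,290,320),R(183)); shot("wrist","w_stud"); print(get_obs()["clock"])
r.move_to((525,90,400),R(183)); shot("wrist","w_hold"); print(get_obs()["clock"])
c=calibration("wrist");print(c["K"].round(),(-c["R"].T@c["t"]).round(),c["R"][2].round(3))
a,b=cv2.imread("pics/w_stud.png"),cv2.imread("pics/w_hold.png"); cv2.imwrite("pics/w2.png",cv2.resize(np.hstack([a,b]),(800,300)))
E
```

```text
(525, 60, 340) 3 [ 0.41  0.2   0.13  0.   -1.5   2.78]
(525, 60, 340) 183 [ 0.41  0.2   0.13  0.   -1.5  -0.36]
(534, -196, 90) 3 [-0.08  0.45 -0.19  0.   -0.93 -3.01]
(534, -196, 90) 183 [-0.08  0.45 -0.19  0.   -0.93  0.13]
(528, 11, 90) 3 [ 0.32  0.38 -0.3   0.   -0.89  2.88]
(528, 11, 90) 183 [ 0.32  0.38 -0.3   0.   -0.89 -0.27]
(481, 290, 250) 3 [ 0.82  0.3   0.03  0.   -1.3   2.37]
(481, 290, 250) 183 [ 0.82  0.3   0.03  0.   -1.3  -0.77]
(563, -318, 90) 3 [-0.27  0.58  0.04  0.   -1.03 -2.82]
(563, -318, 90) 183 [-0.27  0.58  0.04  0.   -1.03  0.33]
1.7417
2.6667
[[377.   0. 318.]
 [  0. 377. 240.]
 [  0.   0.   1.]] [528.  11. 469.] [-0.018  0.313 -0.949]
```

View pics/w2.png

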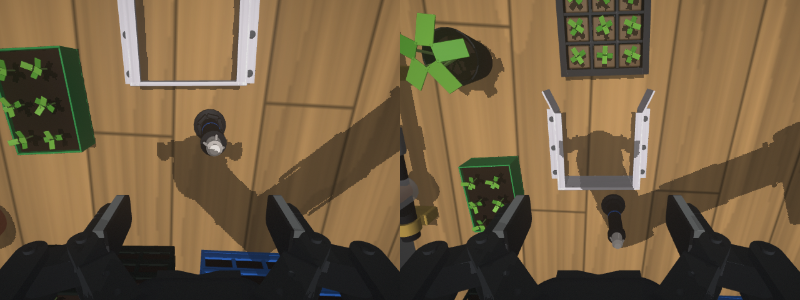

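Run:
```python
from h import *
np.set_printoptions(suppress=True)
for n in("w_stud","w_hold"):
    c=np.load(f"pics/{n}.npz");c={k:c[k] for k in c};p=cv2.imread(f"pics/{n}.png");W=cloud(c["d"],c)
    hsv=cv2.cvtColor(p,cv2.COLOR_BGR2HSV);S,V=hsv[...,1],hsv[...,2]; X,Y,Z=[W[...,i] for i in range(3)]
    m=(abs(X-485)<30)&(abs(Y-290)<30)
    for nm,mm in(("stud",(S<60)&(V>110)&m&(Z>100)),("collar",(V<60)&m&(Z>106)&(Z<114))):
        if mm.sum()<15: continue
        print(n,nm,mm.sum(),np.median(W[mm],0).round(1),"z",np.percentile(Z[mm],[5,95]).round(), [ (rect(cast(np.argwhere(mm)[:,::-1],z,c)),z) for z in(110,135)])
    g=(S<50)&(V>120)&(Z>50)&(Z<62)&(abs(X-520)<130)&(Y>20)&(Y<245)
    uv=np.argwhere(g)[:,::-1]; P=cast(uv,56,c); print(n,"holder",g.sum(),np.median(Z[g]).round(1),rect(P))
    for y in range(30,235,12):
        q=P[abs(P[:,1]-y)<3]; 
        if len(q)<4: continue
        lo,hi=q[q[:,0]<522,0],q[q[:,0]>522,0]
        print(y,[ (a.min().round(1),a.max().round(1)) for a in(lo,hi) if len(a)])
    mid=P[abs(P[:,0]-520)<50]; print("stop y",np.percentile(mid[:,1],[2,50,98]) if len(mid) else None)
```

```text
w_stud stud 552 [479.9 290.1 133.3] z [118. 136.] [((array([478. , 296.7]), array([19.7, 24.8]), 37.81), 110), ((array([480.2, 289. ]), array([18. , 22.6]), 37.81), 135)]
w_stud collar 596 [484.3 286.2 110.3] z [108. 111.] [((array([480.6, 292.1]), array([32.3, 30.9]), 17.39), 110), ((array([482.6, 284.8]), array([29.4, 28.1]), 17.39), 135)]
w_stud holder 6031 56.4 (array([519.1, 178.1]), array([160.5, 102.1]), 3.16)
126 [(np.float64(441.9), np.float64(456.4))]
138 [(np.float64(441.1), np.float64(455.9)), (np.float64(586.9), np.float64(601.6))]
150 [(np.float64(440.4), np.float64(455.2)), (np.float64(586.4), np.float64(600.7))]
162 [(np.float64(439.7), np.float64(454.2)), (np.float64(585.9), np.float64(600.3))]
174 [(np.float64(439.0), np.float64(453.5)), (np.float64(584.7), np.float64(599.3))]
186 [(np.float64(438.4), np.float64(453.1)), (np.float64(584.2), np.float64(598.9))]
198 [(np.float64(437.8), np.float64(452.1)), (np.float64(583.6), np.float64(597.8))]
210 [(np.float64(437.2), np.float64(451.3)), (np.float64(583.1), np.float64(597.4))]
222 [(np.float64(436.7), np.float64(521
[... 1265 characters left out ...]
t64(600.8))]
150 [(np.float64(440.4), np.float64(447.5)), (np.float64(592.7), np.float64(600.8))]
162 [(np.float64(440.3), np.float64(454.5)), (np.float64(585.7), np.float64(599.7))]
174 [(np.float64(438.9), np.float64(453.8)), (np.float64(584.4), np.float64(598.5))]
186 [(np.float64(438.9), np.float64(452.5)), (np.float64(584.3), np.float64(598.6))]
198 [(np.float64(437.6), np.float64(452.1)), (np.float64(583.1), np.float64(597.4))]
210 [(np.float64(437.5), np.float64(451.3)), (np.float64(583.0), np.float64(597.4))]
222 [(np.float64(436.3), np.float64(448.9)), (np.float64(553.6), np.float64(596.2))]
234 [(np.float64(564.5), np.float64(595.0))]
stop y [225.09656239 228.90583379 231.1925513 ]
```

```bash
cat >> h.py <<'E'
HO=np.array([521.9,127.]);HA=93.15
def hp(x,y=0,a=HA,o=HO):
    c,s=np.cos(np.radians(a)),np.sin(np.radians(a)); return o+np.array([c*x-s*y,s*x+c*y])
E
python3 - <<'E'
from h import *
T=np.array([525,-80.6]);g=hp(-117,0,94.68,T);print(g)
r.move_to((*g,160),R(184.68)); r.servo_line((*g,81),v=80,f_stop=8); print(get_obs()["ee_pos"])
eoat.move_gripper(0,60); o=get_obs(); print(o["clock"],o["opening"],o["ft_force"])
print(r.servo_line((*hp(-195-117),81),v=60,ori=R(HA+90),f_stop=25)); o=get_obs(); print(o["clock"],o["opening"],o["ft_force"],o["ee_pos"])
p,d,c=shot("wrist","w_al")
print(r.servo_line((*hp(-80-117),81),v=80,f_stop=20)); o=get_obs(); print(o["clock"],o["opening"],o["ft_force"],o["ee_pos"])
p,d,c=shot("top","t_al"); shot("wrist","w_al2")
cv2.imwrite("pics/al.png",np.hstack([cv2.resize(cv2.imread("pics/w_al2.png"),(400,300)),p[190:370,110:430][:, :][:225].copy() if 0 else cv2.resize(p[180:360,130:370],(400,300))]))
E
```

```text
[ 534.54610155 -197.20991358]
[ 534.94588885 -197.31012612   81.59930441]
5.8417 15.335312244422527 [0.53700639 0.12635188 1.47490047]
False
6.2167 15.032883606300624 [-1.45070035  1.72527842  4.34715595] [ 539.1844515  -184.11206133   81.22796295]
False
7.8583 15.181995897785633 [-0.74193512 -3.07358417  5.84898911] [532.81264682 -69.40960746  81.19708583]
```

View pics/al.png

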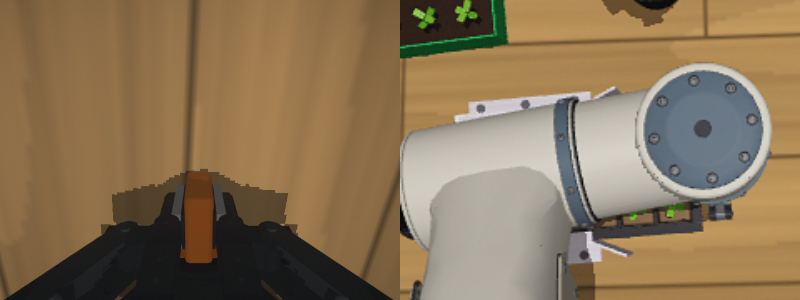

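Run:
```python
from h import *
print(r.servo_line((*hp(-12-117),81),v=80,f_stop=20)); o=get_obs(); print(o["clock"],o["ft_force"],o["ee_pos"])
print(r.servo_line((*hp(8-117),81),v=25,f_stop=14)); o=get_obs(); print(o["clock"],o["ft_force"],o["ee_pos"],o["opening"])
```

```text
False
8.9583 [-0.24320985 -2.00966188  5.20885087] [528.93362555  -1.2734498   81.19802736]
True
9.525 [ 0.89283846 -1.72568553  1.53833516] [528.59425557  10.27856094  81.21039404] 15.157285121581326
```

Run:
```python
from h import *
print(r.servo_line((*hp(10-117),81),v=20,f_stop=14)); o=get_obs(); print(o["clock"],o["ft_force"],o["ee_pos"])
r.hold(.3);o=get_obs(); print(o["clock"],o["ft_force"],o["ee_pos"])
eoat.move_gripper(60); e=get_obs()["ee_pos"]; r.servo_line((e[0],e[1],150),v=150)
r.move_to((530,40,400),R(183)); shot("wrist","w_home"); 
h=(563,-318+50); r.move_to((563,-300,250),R(183)); p,d,c=shot("wrist","w_head");shot("top","t_home"); print(get_obs()["clock"])
cv2.imwrite("pics/v5.png",np.hstack([cv2.resize(cv2.imread(f"pics/{k}.png"),(400,300)) for k in("w_home","w_head")]))
```

```text
True
9.8083 [ 1.73920453 -2.23247436  3.57700044] [528.68363912  10.44442198  81.20801908]
10.1083 [0.60383923 0.52264656 0.11066141] [528.68505874  10.43165458  81.24025987]
13.7417
```

View pics/v5.png

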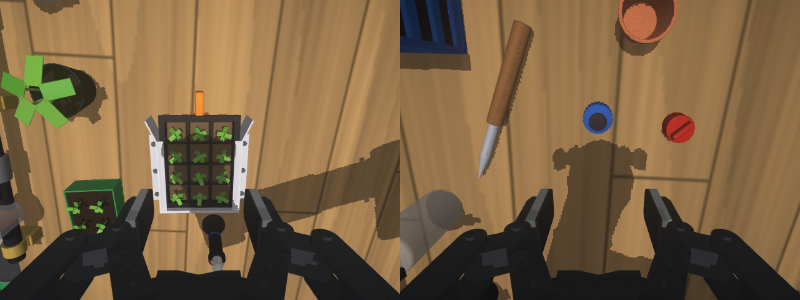

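Run:
```python
from h import *
def load(n):
    c=np.load(f"pics/{n}.npz");c={k:c[k] for k in c};p=cv2.imread(f"pics/{n}.png");return p,cv2.cvtColor(p,cv2.COLOR_BGR2HSV),c,cloud(c["d"],c)
for n in("t_home","w_home"):
    p,h,c,W=load(n);X,Y,Z=[W[...,i] for i in range(3)];H,S,V=[h[...,i] for i in range(3)]
    box=(abs(X-520)<95)&(Y>-40)&(Y<232)
    m=(V<90)&(Z>38)&(Z<50)&box
    P=cast(np.argwhere(m)[:,::-1],45,c); s=abs(P[:,0]-521)<55; print(n,"tray y ends",P[s][:,1].min(),P[s][:,1].max(),rect(P))
    m=(H<20)&(H>8)&(S>220)&(V>150)&(Z>38)&(Z<50)&box; print("grip",rect(cast(np.argwhere(m)[:,::-1],44,c)))
    m=(S<60)&(V>100)&(Z>50)&(Z<62)&box; P=cast(np.argwhere(m)[:,::-1],56,c); s=abs(P[:,0]-521)<45; print("stop y",np.percentile(P[s][:,1],[1,99]) if s.any() else 0)
for n in("w_head","t_home"):
    p,h,c,W=load(n);X,Y,Z=[W[...,i] for i in range(3)];H,S,V=[h[...,i] for i in range(3)]
    near=(abs(X-563)<35)&(abs(Y+318)<35)
    b=max(blobs((H>100)&(H<128)&(S>130)&near&(Z>24)),key=lambda t:t[1][4])[0]; top=b&(Z>26)&(Z<34)
    print(n,"skirt top",top.sum(),rect(cast(np.argwhere(top)[:,::-1],30,c)))
    m=(V<80)&(Z>44)&(Z<53)&near; print("disc",m.sum(),rect(cast(np.argwhere(m)[:,::-1],48,c)),np.median(Z[m]))
```

```text
t_home tray y ends 28.327119139033 223.81102062287107 (array([519.6, 127.3]), array([179.5, 192.2]), 2.99)
grip (array([527.7,  11.1]), array([15.1, 40.3]), 3.1)
stop y [218.75922249 229.6447351 ]
w_home tray y ends 29.835470850221583 226.72426030230824 (array([521.5, 128.3]), array([150.1, 191.1]), 2.95)
grip (array([0., 0.]), array([0., 0.]), 0.0)
stop y [220.81224943 230.67188831]
w_head skirt top 864 (array([ 565.6, -324.1]), array([36. , 36.9]), 3.15)
disc 651 (array([ 565.5, -323.7]), array([20.5, 20.9]), 29.94) 48.38891343513419
t_home skirt top 113 (array([ 565.8, -323.4]), array([36.4, 35. ]), 88.3)
disc 95 (array([ 565.8, -323.9]), array([18.8, 19.3]), 86.35) 49.14443382965504
```

Run:
```python
from h import *
c=np.load("pics/w_stud.npz");c={k:c[k] for k in c};W=cloud(c["d"],c);X,Y,Z=[W[...,i] for i in range(3)]
n=(abs(X-481)<30)&(abs(Y-290)<30)
for a,b in((106,114),(131,140),(133,140)):
    m=n&(Z>a)&(Z<b); Q=W[m]; print(a,b,m.sum(),rect(Q),cv2.minEnclosingCircle(Q[:,:2].astype(np.float32)),np.median(Z[m]))
eoat.move_gripper(85); g=(565.6,-324.)
r.move_to((*g,170),R(183)); r.servo_line((*g,78),v=100,f_stop=8); print(get_obs()["ee_pos"])
eoat.move_gripper(0,70); o=get_obs(); print(o["clock"],o["opening"],o["ft_force"])
r.servo_line((*g,250),v=200)
shot("wrist","w_held"); print(get_obs()["opening"],get_obs()["ee_pos"],get_obs()["ft_force"])
r.move_to((480.5,250,300),R(183)); shot("wrist","w_over"); print(get_obs()["clock"],get_obs()["ee_pos"],get_obs()["ft_force"])
```

```text
106 114 682 (array([480.2, 292.8]), array([32.5, 31.3]), 21.13) ((480.11456298828125, 293.9035339355469), 16.84619140625) 110.36912012813582
131 140 450 (array([480. , 293.4]), array([17.3, 17.7]), 3.22) ((479.8770446777344, 293.3968200683594), 9.296636581420898) 134.62148701396308
133 140 322 (array([480.1, 293.2]), array([15. , 14.8]), 32.33) ((480.1236267089844, 293.33355712890625), 7.899892330169678) 135.11232949986493
[ 566.15388325 -324.20389469   78.9507083 ]
16.1167 36.88882464106535 [0.20504945 0.7581758  4.72762196]
36.628967857931116 [ 565.03305512 -323.62540791  248.03346698] [ 0.17140218 -0.08518775 -0.33395472]
19.3167 [480.91531712 249.3330804  299.89250565] [ 1.0016176  -0.12334467 -0.38793418]
```

View pics/w_over.png

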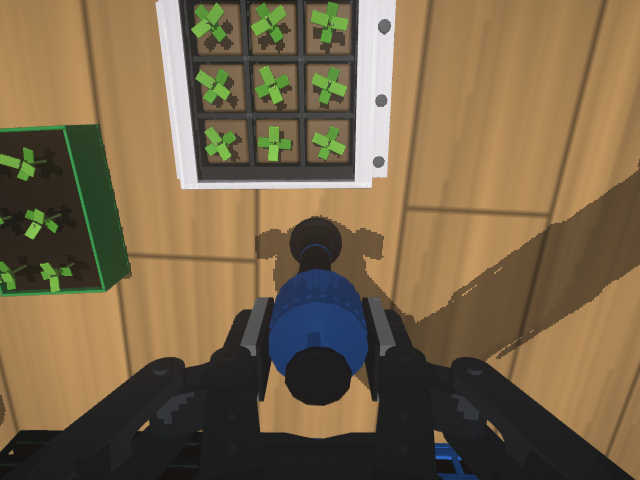

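Run:
```python
from h import *
for n,e in(("w_head",(0,0,0)),("w_held",(565.03,-323.63,248.03)),("w_over",(480.92,249.33,299.89))):
    c=np.load(f"pics/{n}.npz");c={k:c[k] for k in c};p=cv2.imread(f"pics/{n}.png");V=p.max(-1);W=cloud(c["d"],c)-e;X,Y,Z=[W[...,i] for i in range(3)]
    z0=48.4 if n=="w_head" else -31; ctr=(565.6,-324) if n=="w_head" else (0,0)
    m=(V<80)&(abs(Z-z0)<4)&(np.hypot(X-ctr[0],Y-ctr[1])<17); Q=W[m]
    print(n,m.sum(),rect(Q),np.percentile(Q[:,2],[5,50,95]).round(1), (-c["R"].T@c["t"]-e).round(1))
    H=cv2.cvtColor(p,cv2.COLOR_BGR2HSV); b=(H[...,0]>100)&(H[...,0]<128)&(H[...,1]>130)&(np.hypot(X-ctr[0],Y-ctr[1])<25)&(abs(Z-z0+18)<20); Q=W[b]; print("blue",b.sum(),rect(Q),np.percentile(Q[:,2],[2,98]).round(1))
```

```text
w_head 651 (array([ 565.4, -323.7]), array([20.4, 21. ]), 29.29) [47.2 48.4 49.6] [ 566.7 -378.9  321.2]
blue 1106 (array([ 565.5, -324.2]), array([36., 37.]), 2.09) [23.9 35.9]
w_held 3117 (array([-1.1,  0.1]), array([21.3, 21.6]), 34.15) [-31.5 -30.3 -29.4] [  3.3 -79.9  70.5]
blue 6791 (array([-1.2, -3.3]), array([36.6, 32.1]), 2.12) [-67.4 -39.8]
w_over 3089 (array([-1.2,  0. ]), array([21.6, 21.5]), 54.83) [-31.7 -30.5 -29.6] [  2.9 -79.7  70.4]
blue 6763 (array([-0.9, -3.3]), array([36.7, 32.2]), 4.35) [-67.3 -39.9]
```

Run:
```python
from h import *
def s(t,hit=None):
    o=get_obs(); print(t,hit,round(o["clock"],2),np.round(o["ft_force"],1),np.round(o["ee_pos"],2),round(o["opening"],2))
x,y=481.2,293.3
r.servo_line((x,y,235),v=120); r.hold(.2); s("above"); e=get_obs()["ee_pos"]; x+=x-e[0]; y+=y-e[1]
for z in(216,204): s(z,r.servo_line((x,y,z),v=40,f_stop=6))
```

```text
above None 20.32 [0.7 0.4 0.6] [481.45 293.17 235.85] 36.81
216 False 20.94 [-0.6 -1.   0.5] [481.   293.45 215.95] 36.82
204 False 21.39 [ 0.2 -0.1 -0.3] [480.9  293.32 203.75] 36.58
```

Stud entered freely with no side force. Now press down past the click.

Run:
```python
from h import *
x,y=481.3,293.2
z=200.
while z>183:
    hit=r.servo_line((x,y,z),v=15,f_stop=22); o=get_obs(); print(z,hit,round(o["clock"],2),np.round(o["ft_force"],1),np.round(o["ee_pos"],2),round(o["opening"],2))
    if hit or (z<191 and o["ft_force"][2]>9): break
    z-=1
```

```text
200.0 False 21.81 [-0.8 -0.6  0.1] [481.2  293.15 199.89] 36.76
199.0 False 22.06 [-0.6 -0.4  0.8] [481.29 293.17 199.09] 36.78
198.0 False 22.31 [-1.1 -0.5  2.7] [481.46 293.26 198.23] 36.79
197.0 False 22.56 [-0.1 -0.8  4. ] [481.59 293.35 197.39] 36.52
196.0 False 22.81 [-0.9  0.4  4.7] [481.65 293.38 196.54] 36.94
195.0 False 23.06 [ 0.1 -0.1  5.6] [481.71 293.39 195.69] 36.59
194.0 False 23.31 [ 0.1 -0.2  3.4] [481.43 293.33 193.99] 36.62
193.0 False 23.56 [ 1.5  0.5 -1.9] [481.27 293.19 192.35] 36.59
192.0 False 23.81 [-0.2  0.8 -2.3] [480.6  292.84 190.95] 36.72
191.0 False 24.06 [-0.6  0.3 -1.9] [481.19 293.1  190.83] 36.65
190.0 False 24.31 [0.5 0.3 0.7] [481.43 293.26 190.19] 36.82
189.0 False 24.56 [-0.2 -0.2 -0.4] [481.3 293.2 189. ] 36.53
188.0 False 24.81 [-2.2 -0.9  4.2] [481.4  293.24 188.76] 36.8
187.0 False 25.06 [-4.2 -0.5 11.2] [481.39 293.25 188.72] 36.94
```

Run:
```python
from h import *
for i in range(4):
    r.hold(.4); o=get_obs(); print(round(o["clock"],2),np.round(o["ft_force"],1),np.round(o["ee_pos"],2),round(o["opening"],2))
e=o["ee_pos"]; 
c=calibration("scene");p,d,c=shot("wrist","w_end"); q,_,_=shot("scene","s_end")
W=cloud(d,c)-e;V=p.max(-1);m=(V<80)&(abs(W[...,2]+31)<5)&(np.hypot(W[...,0],W[...,1])<17);print(rect(W[m]),np.median(W[m][:,2]),np.median(W[m][:,2])+e[2])
cv2.imwrite("pics/end.png",np.hstack([cv2.resize(p,(400,300)),cv2.resize(q[170:320,380:580],(400,300),interpolation=cv2.INTER_CUBIC)]))
```

```text
25.46 [-4.5 -0.9 10.9] [481.38 293.25 188.73] 36.94
25.86 [-5.1 -1.1 11.9] [481.38 293.21 188.71] 36.79
26.26 [-4.4 -2.2 10.9] [481.39 293.26 188.74] 37.18
26.66 [-5.5 -2.6 10.3] [481.38 293.25 188.72] 36.95
(array([-1.1, -0.1]), array([21.5, 21.2]), 87.19) -30.37500236895474 158.34047988263228
```

View pics/end.png

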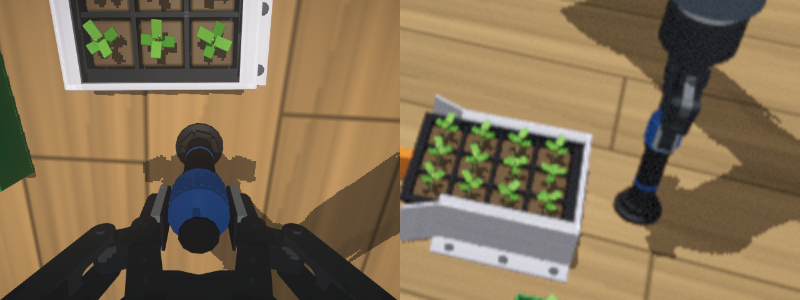

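```bash
python3 -c "
from workcell import *
print(get_obs()['clock'],get_obs()['ft_force']); ticket.finish_job()"
```

```text
26.7583 [-4.35246776 -1.13229844 10.83491783]
the job is handed in; nothing more can be done
```

Both steps are done by my own checks, and I handed the job in at about 26.8 s with the gripper still pressing the mist head down. The hand-in gives no verdict.

- **Tray:** I gripped the orange fin, lined the tray up with the slot and slid it in until contact stopped the arm twice at the same spot, y about 10.4 mm. The pictures afterwards show the tray centre within about 1 to 2 mm of the holder origin and turned about 3.0°, against about 3.15° for the holder. One sideways rim reading from the top camera was unusable because its mask had picked up the runners as well. The grip position and the wrist view agreed with each other.
- **Mist head:** I pressed it over the stud. The push rose and then eased off between z 195.7 and 192.4 mm. After a free stretch it met a rigid stop at 188.7 mm.
- **Seating:** The top of the deflector disc measured 158.3 mm above the bench, against 158 mm expected when flush on the collar. I held it there for 1.6 s before handing in, with a steady downward push of 10 to 12 N and the gripper set to 70 N.

**Disagreements:**
- The peak force I sampled was only 5.6 N, against the stated 13 N, so my 1 mm steps probably missed the true peak.
- The barbs began to resist about 2 mm later than stated.
- A sideways force of about 5 N remained on the tool at the end.

I did not measure the other things on the bench again at the end. I felt no unexpected contact, and none looked disturbed in the pictures I viewed.

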